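# Rack the cleaned brushes from finest to stoutest

### The job

Put the four cleaned brushes on the table away in the drying rack in order of size, from the thin detail brush in the narrowest pair of notches to the stout wax brush in the widest, each lying level across both combs in its own notches with the middle of its length about midway between them. All the bristles must point out over the rack's metal drip tray. Do not shift the two small paint pots or the tin behind the brushes.

Things in the scene. Friction and masses are not known exactly. Their poses are not given: they have to be found in the camera images.
- detail_brush: Thin blue artist's brush, 202 mm long, 8 mm wide and high throughout, lying flat. Origin under the middle of its length, at its underside; x axis points along it to the bristle tip (x = +101). Handle from x = -101 to +59. Its notches in the rack: centre at rack y = +95, 20 mm wide in both combs. Lying in them its origin is 28 mm above the table.
- round_brush: Brush with dark red handle and round dark tip, 210 mm long, lying flat. Origin under its middle, at its underside; x points to the bristles (x = +105). Handle 12 mm wide, 4 to 17 mm above the origin, x = -105 to +45; ferrule and tip 21 mm thick, x = +41 to +99. Its notches: rack y = +41, 33 mm wide in the front comb, 26 in the back; lying there its origin is 24 to 28 mm high.
- flat_brush: Flat brush with pale wooden handle, 200 mm long, lying flat. Origin under its middle, at its underside; x points to the bristles (x = +100). Handle 17 mm wide, 18 high, x = -100 to +30; flat ferrule 44 mm wide, x = +26 to +54, then bristles 42 wide. Its notches: rack y = -20, 57 mm wide in the front comb, 32 in the back; lying there its origin is 28 mm high.
- wax_brush: Stout round brush with turned beech handle, the one in reach of the robot, 151 mm long, 46 mm thick, lying flat. Origin under its middle, at its underside; x points to the bristles (x = +75). Hold it across its 44 to 46 mm width between x = -30 and +17, at mid height, 22 mm above the origin. Its notches: rack y = -93, 58 mm wide in both combs; lying there its origin is 28 mm high.
- brush_rack: Fixed wooden rack, 270 mm along y, 46 high. Origin on the table midway between two combs, 13 mm thick, along y at x = +46 (front) and -46 (back); the 79 mm gap between them is open down to 6 mm. A metal drip tray, 6 mm thick, lip 11 high, reaches out in front to x = +115. Notches open upward, floors 28 mm high. Brushes lie along x on both combs, middle at x = 0, bristles to +x over the tray.
- open_pot: Small open pot of paint with a yellow band, 53 mm wide, 58 mm high. Bystander. Origin under its centre.
- closed_pot: Small pot of paint with its lid on and a brick-red band, 53 mm wide, 58 mm high. Bystander. Origin under its centre.
- glaze_tin: White tin closed with a metal lid, 81 mm wide, 86 mm high. Bystander. Origin under its centre.

How it is judged:
By the outcome, as a careful person would: the job done as asked, in the order asked, and still so for the second after the job is handed in, with the robot touching nothing.
It also fails if it takes over 109 s, if anything falls off the work surface, if the arm or the gripper's body presses on something with over 40 N, if the wrist force passes 120 N, or if a joint passes its speed limit or range.

### The arm

A 6-joint arm with a two-finger parallel gripper is mounted at the origin on a cart in front of the work surface, level with it; the furniture and walls round the work are solid. World frame = base frame: x ahead of the robot, y to its left, z up, the work surface at z = 0. Lengths are in m, angles in rad, forces in N, time in s.
With the tool pointing down it reaches from about 0.35 to 0.875 m from the base axis. Payload 4.2 kg.
Tool frame: the origin (TCP) lies on the centre line of the jaws, within the pads' length; the fingertips stand 25 mm ahead of it and the grasp point (between the pads) lies 6 mm ahead of it (r.finger_overhang is the distance from the TCP to the fingertips, in m); z points along the fingers, y is the line along which they close (so a half turn about z gives the same grasp; the last joint's range is limited). The gripper opens to 85 mm and grips with 20 to 120 N. Pads are 22 mm wide; open, the fingers measure 114 mm over their backs; the gripper's body (76 mm by 85 mm) begins 54 mm behind the grasp point. The pads swing forward as they close: fully open they stand 13 mm farther back than shut.
Start: joints at [1.475, 0.385, 0.008, 0, -1.194, -0.259], TCP at [0.217, 0.586, 0.256] pointing down, gripper open.
Joint ranges: [-3.14, 3.14], [-1.21, 2.06], [-1.07, 1.41], [-3.16, 2.05], [-2.99, -0.16], [-3.1, 3.1]. Speed limits (rad/s): [2.79, 2.79, 3.14, 3.14, 3.14, 3.14].

### API

Orientations are given as a unit quaternion [w, x, y, z].
In Python, from workcell import r, ik, status, cams, job_done gives the robot as it stands. Calls block until the motion is done:
- r.reach(position, orientation): joint-space move of the TCP to a pose.
- r.movel(position, ori=None, rate=0.15, max_force=None): straight line of the TCP; ori=None keeps the orientation; rate is the mean speed in m/s. With max_force (N) it stops when the force on the tool has changed by that much, and returns True; else False.
- r.movej(angles): joint-space move.
- r.command_gripper(opening): opening from 0.0 (shut) to 1.0 (fully open); the grip force is fixed at half the most; returns when the fingers have stopped.
- r.hold(seconds).
- ik(position, orientation): joint angles nearest the present ones, or None.
- status.state(): the state.
- cams.snapshot(name): name is "scene" or "top" or "wrist"; returns the picture (420x560x3 uint8, blue, green, red); there is no depth.
- cams.camera_model(name): a dict with "camera_matrix" (3x3 intrinsics, pixels), "dist_coeffs" ([k1, k2, p1, p2, k3] as OpenCV has them; the pictures are not rectified), "extrinsics" (4x4, takes a point from camera to world coordinates); the wrist camera has in their place "mount" (4x4, takes a point from camera to tool coordinates, whose origin is the TCP and whose axes are the flange's). Camera axes: x right, y up, looking along -z (the intrinsics and any distortion apply to the point x, -y, -z); pixel columns grow to the right and rows downward; lengths in m; the calibration is good to about 2 mm. A picture is of the moment at which its call begins: read the wrist's pose just before it. camera_model takes no time and is no camera call.
A pose or a line that the arm cannot do raises r.Unreachable and nothing moves.
- job_done(): hands the job in; it is judged then, once.
Trained networks look in the newest picture that a camera, given by its name, has taken for a name from the list of things; names that differ only in an ending like _2 or _b are one class to them, and where a whole thing is asked for, a point or a joint stands for the part that bears it (a point fixed in the world has none). Each returns a list of dicts, best first, with "confidence" (0 to 1); they miss things now and then, are a little off and sometimes report something else, mostly with a low value. They report only what shows in the picture. A call takes as long as a camera call.
- cams.search_frame(camera, thing): "box" ([left, top, width, height] in pixels, round what is visible of it).
- cams.pinpoint(camera, thing): "uv" ([column, row] in pixels: a listed point, or the origin of a listed thing).
The state is a dict: "time": time; "joints": joint angles; "qd": joint speeds; "effort": joint torques, N m; "position": TCP position; "tcp_rot": TCP orientation; "wrist_force": force on the tool from outside, world axes, zero at the start; "moment": the same for the moment, N m; "finger_gap": opening from 0.0 (shut) to 1.0 (fully open); "finger_force": force on a finger pad.
Only numpy, scipy, OpenCV 4.12 (cv2) and the standard library are available. Lean on these libraries where they do the work, as an engineer would, in place of code of your own. Each camera call takes 0.05 s, during which the arm holds its last target. There are 200 camera calls.

## Working session

There is one attempt and no reset: what is moved stays moved. The work goes in short steps, each a Python script; the robot and the scene stay as the last script left them, time stands still between calls to the robot, and variables do not carry over. Pictures are saved under pics/ and viewed, at most 14 in all, crops included, and the job is handed in when it is done.

```bash
mkdir -p pics; ls; cat > h.py <<'E'
import numpy as np, cv2
from workcell import r, ik, status, cams, job_done
def model(n):
    m=cams.camera_model(n); K=np.array(m["camera_matrix"]); d=np.array(m["dist_coeffs"])
    if "extrinsics" in m: T=np.array(m["extrinsics"])
    else: T=None
    return K,d,T,m
def wristT(m,s):
    from scipy.spatial.transform import Rotation as R
    q=s["tcp_rot"]; A=np.eye(4); A[:3,:3]=R.from_quat([q[1],q[2],q[3],q[0]]).as_matrix(); A[:3,3]=s["position"]
    return A@np.array(m["mount"])
def px2w(n,uv,z,T=None):
    K,d,T0,m=model(n); T=T0 if T is None else T
    p=cv2.undistortPoints(np.array(uv,float).reshape(-1,1,2),K,d).reshape(-1,2)
    D=np.c_[p[:,0],-p[:,1],-np.ones(len(p))]@T[:3,:3].T
    return T[:3,3]+D*((z-T[2,3])/D[:,2])[:,None]
def w2px(n,P,T=None):
    K,d,T0,m=model(n); T=T0 if T is None else T
    c=(np.atleast_2d(P)-T[:3,3])@T[:3,:3]; c=c*[1,-1,-1]
    return cv2.projectPoints(c,np.zeros(3),np.zeros(3),K,d)[0].reshape(-1,2)
E
python3 - <<'E'
from h import *
np.set_printoptions(precision=3,suppress=True)
print(status.state())
for n in ("top","scene"):
    im=cams.snapshot(n); cv2.imwrite(f"pics/{n}0.png",im)
    print(n,model(n)[2].tolist(), model(n)[0].tolist())
    for t in "detail_brush round_brush flat_brush wax_brush brush_rack open_pot closed_pot glaze_tin".split():
        a=cams.search_frame(n,t); b=cams.pinpoint(n,t)
        print(t,[(np.round(x["box"]),round(x["confidence"],2)) for x in a[:2]],[(np.round(x["uv"],1),round(x["confidence"],2),px2w(n,x["uv"],0)[0]) for x in b[:2]])
E
```

```text
pics
{'time': 0.0, 'joints': array([ 1.475,  0.386,  0.007, -0.001, -1.194, -0.259]), 'qd': array([ 0.   ,  0.001, -0.001,  0.   , -0.   ,  0.002]), 'effort': array([  0.   , -39.229,  18.84 ,   4.186,  -0.005,   0.   ]), 'position': array([0.217, 0.586, 0.255]), 'tcp_rot': array([ 0.001,  0.984, -0.177, -0.   ]), 'wrist_force': array([-0.574, -0.058,  0.064]), 'moment': array([-0.054, -0.004, -0.025]), 'finger_force': 0.0, 'finger_gap': 0.9995890218960732}
top [[0.012008488744418894, 0.9832321513491217, -0.18196244873998824, 0.41984281769090026], [-0.9999249797694638, 0.011368491494934688, -0.004559850235098401, -0.058280538279853376], [-0.002414752805587521, 0.1820035547853593, 0.9832949074486149, 1.1784778877634055], [0.0, 0.0, 0.0, 1.0]] [[414.43676234324016, 0.0, 281.8280408812268], [0.0, 414.43676234324016, 207.61933998087903], [0.0, 0.0, 1.0]]
detail_brush [(array([384., 244.,   6.,  29.]), 0.72)] [(array([385.7, 263.7]), 0.44, array([ 0.48 , -0.348,  0.   ]))]
round_brush [(array([279., 222.,  13.,  67.]), 0.65)] [(array([288.4, 257.6]), 0.82, array([ 0.494, -0.073,  0.   ]))
[... 1492 characters left out ...]
([248.7, 248.9]), 0.58, array([ 0.474, -0.159,  0.   ]))]
wax_brush [(array([279., 223.,  57.,  40.]), 0.86)] [(array([307.1, 251.6]), 0.95, array([ 0.561, -0.251, -0.   ])), (array([317.4, 287.9]), 0.72, array([ 0.487, -0.352, -0.   ]))]
brush_rack [(array([127., 148.,  98.,  43.]), 0.59)] [(array([180.9, 175.7]), 0.75, array([0.563, 0.236, 0.   ]))]
open_pot [(array([307., 183.,  22.,  32.]), 0.89)] [(array([315.7, 208.5]), 0.9, array([ 0.708, -0.135,  0.   ]))]
closed_pot [(array([288., 168.,  26.,  28.]), 0.92)] [(array([296.5, 197.2]), 0.87, array([ 0.713, -0.062,  0.   ]))]
glaze_tin [(array([277., 134.,  30.,  48.]), 0.94)] [(array([292.2, 168.6]), 0.77, array([0.82 , 0.064, 0.   ]))]
```

```bash
python3 - <<'E'
import cv2
im=cv2.imread("pics/top0.png")[120:320,100:420]; cv2.imwrite("pics/top0c.png",cv2.resize(im,None,fx=2.5,fy=2.5,interpolation=cv2.INTER_CUBIC))
im=cv2.imread("pics/scene0.png")[120:320,110:370]; cv2.imwrite("pics/scene0c.png",cv2.resize(im,None,fx=3,fy=3,interpolation=cv2.INTER_CUBIC))
E
```

```text
(no output)
```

View pics/top0c.png

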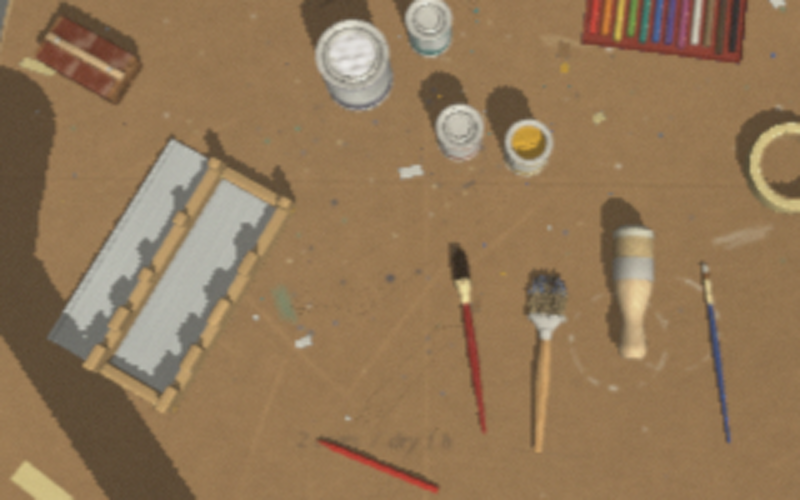

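View pics/scene0c.png

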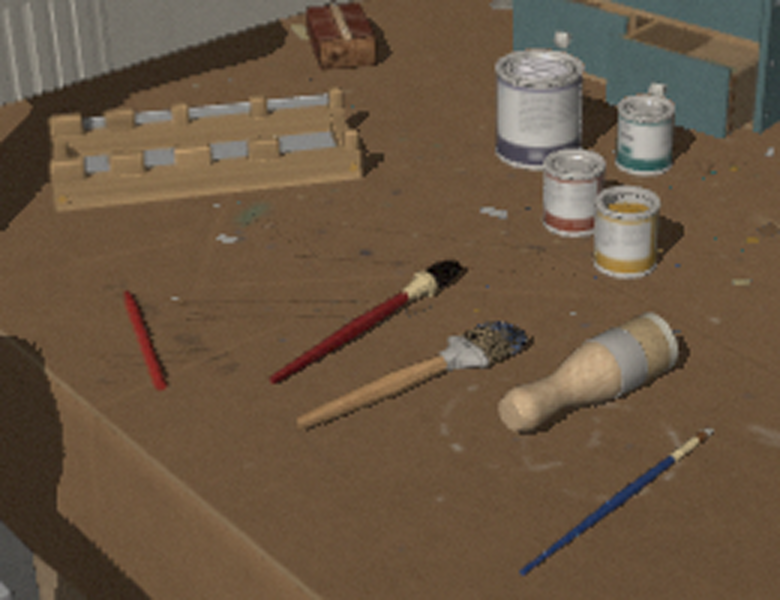

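```bash
cat >> h.py <<'E'
from scipy.spatial.transform import Rotation as R
def quat(a):
    c,s=np.cos(a),np.sin(a)
    q=R.from_matrix(np.array([[c,s,0],[s,-c,0],[0,0,-1.]])).as_quat(); return [q[3],q[0],q[1],q[2]]
def look(fn,scale=1):
    s=status.state(); im=cams.snapshot("wrist"); cv2.imwrite(f"pics/{fn}.png",im)
    T=wristT(model("wrist")[3],s); np.save(f"pics/{fn}.npy",T); return im,T
E
python3 - <<'E'
from h import *
np.set_printoptions(precision=3,suppress=True)
print(r.finger_overhang, np.array(model("wrist")[3]["mount"]), model("wrist")[0],model("wrist")[1])
def tryik(p,a):
    for k in (a,a+np.pi,a-np.pi/2,a+np.pi/2):
        j=ik(p,quat(k)); print(p,round(k,2),j)
for p,a in (([.5,.2,.42],1.03),([.55,.235,.06],1.03),([.48,-.35,.03],0),([.5,-.2,.4],0)): tryik(p,a)
r.reach([.5,.2,.40],quat(1.03)); im,T=look("rack1"); print(status.state()["time"],T)
for f in (cams.search_frame,cams.pinpoint): print(f("wrist","brush_rack")[:2])
E
```

```text
0.025 [[-0.     0.953  0.304  0.077]
 [ 1.     0.     0.     0.001]
 [ 0.     0.304 -0.953 -0.118]
 [ 0.     0.     0.     1.   ]] [[366.113   0.    280.046]
 [  0.    366.113 209.357]
 [  0.      0.      1.   ]] [-0.033  0.     0.     0.     0.   ]
[0.5, 0.2, 0.42] 1.03 [ 0.682  0.166  0.106  0.    -1.511  1.919]
[0.5, 0.2, 0.42] 4.17 [ 0.682  0.166  0.106  0.    -1.511 -1.223]
[0.5, 0.2, 0.42] -0.54 [ 0.682  0.166  0.106  0.    -1.511  0.348]
[0.5, 0.2, 0.42] 2.6 [ 0.682  0.166  0.106  0.    -1.511 -2.793]
[0.55, 0.235, 0.06] 1.03 [ 0.674  0.543 -0.288  0.    -0.74   1.927]
[0.55, 0.235, 0.06] 4.17 [ 0.674  0.543 -0.288  0.    -0.74  -1.215]
[0.55, 0.235, 0.06] -0.54 [ 0.674  0.543 -0.288  0.    -0.74   0.356]
[0.55, 0.235, 0.06] 2.6 [ 0.674  0.543 -0.288  0.    -0.74  -2.786]
[0.48, -0.35, 0.03] 0 [-0.358  0.58  -0.319  0.    -0.671  1.928]
[0.48, -0.35, 0.03] 3.14 [-0.358  0.58  -0.319  0.    -0.671 -1.213]
[0.48, -0.35, 0.03] -1.57 [-0.358  0.58  -0.319  0.    -0.671  0.358]
[0.48, -0.35, 0.03] 1.57 [-0.358  0.58  -0.319 -0.    -0.671 -2.784]
[0.5, -0.2, 0.4] 0 [-0.079  0.169  0.062  0.    -1.464  1.65 ]
[0.5, -0.2, 0.4] 3.14 [-0.079  0.169  0.062  0.    -1.464 -1.492]
[0.5, -0.2, 0.4] -1.57 [-0.079  0.169  0.062  0.    -1.464  0.079]
[0.5, -0.2, 0.4] 1.57 [-0.079  0.169  0.062  0.    -1.464 -3.062]
3.6333 [[ 0.857  0.491  0.156  0.539]
 [-0.515  0.816  0.262  0.267]
 [ 0.001 -0.305  0.952  0.517]
 [ 0.     0.     0.     1.   ]]
[{'box': [194.0, 3.9, 219.3, 147.2], 'confidence': 0.93}]
[]
```

View pics/rack1.png

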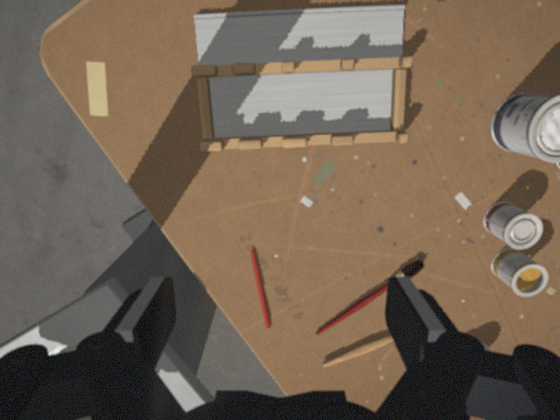

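```bash
python3 - <<'E'
from h import *
np.set_printoptions(precision=4,suppress=True)
T=np.load("pics/rack1.npy")
P=px2w("wrist",[[202,145],[407,138],[193,68],[411,61]],0.046,T); print(P)
c=P.mean(0); d=P[0]-P[1]+P[2]-P[3]; print("lens",np.linalg.norm(P[0]-P[1]),np.linalg.norm(P[2]-P[3]),"sep",np.linalg.norm((P[0]+P[1]-P[2]-P[3])/2))
ya=np.arctan2(d[1],d[0]); th=ya-np.pi/2; print("th",th,np.degrees(th),c)
u=np.array([np.cos(th),np.sin(th)])
r.reach([*(c[:2]-.03*u),.25],quat(th)); im,T=look("rack2"); print(status.state()["time"])
o=cv2.resize(im[:330],(784,462),interpolation=cv2.INTER_CUBIC)
cv2.imwrite("pics/rack2c.png",o)
# brushes
r.reach([.47,-.2,.33],quat(0)); im,T=look("br1"); print(status.state()["time"])
for t in "detail_brush round_brush flat_brush wax_brush".split():
    b=cams.pinpoint("wrist",t); s=cams.search_frame("wrist",t); print(t,[(np.round(x["uv"],1),round(x["confidence"],2),px2w("wrist",x["uv"],0,T)[0]) for x in b[:2]],[(np.round(x["box"]),round(x["confidence"],2)) for x in s[:2]])
E
```

```text
[[0.4199 0.2632 0.046 ]
 [0.6496 0.1358 0.046 ]
 [0.4633 0.3456 0.046 ]
 [0.6934 0.2171 0.046 ]]
lens 0.26264585723719747 0.2635629997863232 sep 0.0927151149074479
th 1.0631244524793795 60.912544224224895 [0.5566 0.2404 0.046 ]
4.4583
6.0833
detail_brush [(array([400.5, 145.9]), 0.75, array([ 0.4855, -0.3469,  0.    ]))] [(array([400.,  58.,  10., 163.]), 0.7)]
round_brush [(array([174.7, 134. ]), 0.74, array([ 0.4995, -0.0724,  0.    ]))] [(array([144.,  43.,  50., 180.]), 0.94), (array([228.,  71.,  36., 162.]), 0.42)]
flat_brush [(array([246. , 155.9]), 0.64, array([ 0.4728, -0.158 ,  0.    ]))] [(array([225.,  72.,  38., 162.]), 0.97)]
wax_brush [(array([325.6,  85.4]), 0.58, array([ 0.5553, -0.2527,  0.    ]))] [(array([309.,   6.,  45., 151.]), 0.62)]
```

View pics/rack2c.png

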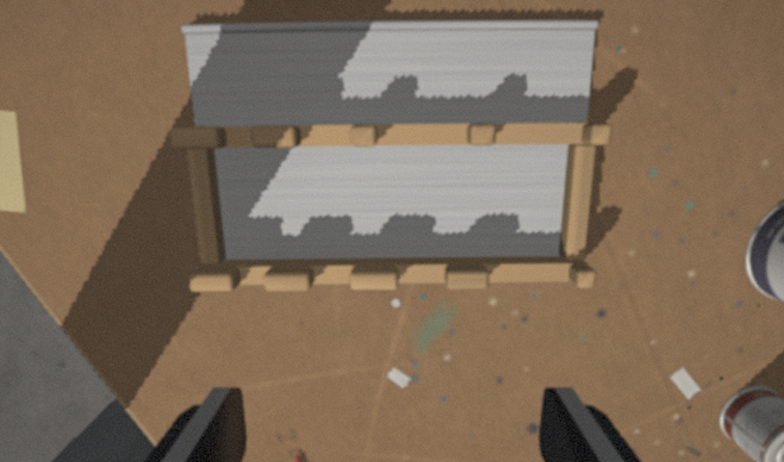

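View pics/br1.png

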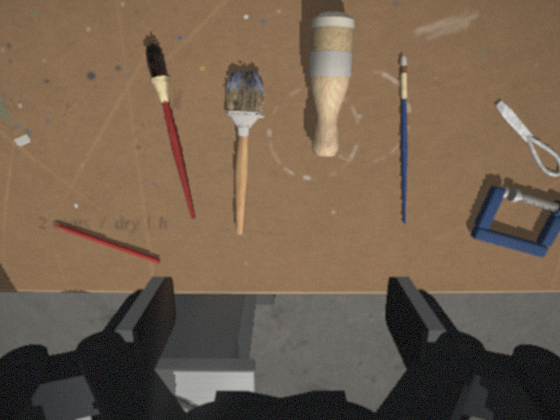

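```bash
cat > fit.py <<'E'
from h import *
from scipy.optimize import least_squares
np.set_printoptions(precision=4,suppress=True)
T=np.load("pics/rack2.npy")
# (rack x, rack y, col or None, row or None) in 1.4x crop
cols=[(.046,.041,325),(.046,-.020,422.5),(.046,-.093,542.5),(-.046,.095,248.5),(-.046,.041,329),(-.046,-.020,421.5),
      (.046,.135,172),(.046,-.135,609),(-.046,.135,190),(-.046,-.135,594)]
rows=[(.046,0.005,135),(.046,-.057,133.5),(.046,.12,137.5),(-.0525,.11,290),(-.0525,-.007,288),(-.0525,-.12,286)]
def W(p,pts): 
    c,s=np.cos(p[2]),np.sin(p[2]); return np.array([[p[0]+c*x-s*y,p[1]+s*x+c*y,p[3]] for x,y,_ in pts])
def res(p): return np.r_[w2px("wrist",W(p,cols),T)[:,0]*1.4-[c[2] for c in cols], w2px("wrist",W(p,rows),T)[:,1]*1.4-[c[2] for c in rows]]
for free in (0,1):
    f=(lambda q:res([*q,.046])) if not free else res
    q=least_squares(f,[.556,.24,1.063]+([.046] if free else []),loss="soft_l1").x
    print(q,np.round(f(q),1))
T=np.load("pics/br1.npy")
for n,b,t,z,L in (("detail",(404,221),(403,54),.004,.202),("round",(193.5,217),(151,39),.0105,.21),("flat",(239.5,233.5),(244,67),.009,.2),("wax",(325,156),(335,12),.023,.151)):
    P=px2w("wrist",[b,t],z,T); d=P[1]-P[0]; print(n,P.mean(0),"th",np.arctan2(d[1],d[0]),"len",np.linalg.norm(d),L)
E
python3 fit.py
```

```text
[0.5555 0.2405 1.0764] [-3.2  0.3  0.8 -1.1  0.3  0.7 -4.4  3.  -2.8  2.4 -1.  -0.8 -0.2  1.8
  1.5  1.2]
[0.5555 0.24   1.0729 0.0412] [-1.5  0.5 -0.8  0.9  1.2  0.3 -0.6  0.3 -0.  -0.4 -0.3  0.3 -0.2 -0.2
  0.1  0.4]
detail [ 0.4897 -0.3491  0.004 ] th 0.10552062816199623 len 0.2010832358054145 0.202
round [ 0.5007 -0.074   0.0105] th 0.15807278549053408 len 0.20976405918147956 0.21
flat [ 0.4745 -0.1535  0.009 ] th -0.056763565177726516 len 0.2008392291615536 0.2
wax [ 0.5525 -0.2547  0.023 ] th -0.033427303848513265 len 0.15193851671727746 0.151
```

```bash
cat >> h.py <<'E'
RK=np.array([.5555,.240]); TH=1.0735
def rackp(x,y): c,s=np.cos(TH),np.sin(TH); return [RK[0]+c*x-s*y,RK[1]+s*x+c*y]
def st(tag):
    s=status.state(); print(tag,"t%.1f"%s["time"],"gap %.3f"%s["finger_gap"],"ff %.1f"%s["finger_force"],"pos",np.round(s["position"],4),"F",np.round(s["wrist_force"],1))
def pick(xy,th,z,op,g=0.0):
    """g: grasp offset along brush x"""
    x=xy[0]+g*np.cos(th); y=xy[1]+g*np.sin(th); q=quat(th)
    r.command_gripper(op); r.reach([x,y,z+.06],q)
    print("hit",r.movel([x,y,z],rate=.1,max_force=12)); st("down")
    r.command_gripper(0.0); st("closed")
    r.movel([x,y,z+.12],rate=.2); st("lifted")
def place(ry,z,op,g=0.0):
    x,y=rackp(g,ry); r.reach([x,y,z+.06],quat(TH))
    print("hit",r.movel([x,y,z],rate=.08,max_force=8)); st("placed")
    r.command_gripper(op); st("open"); r.movel([x,y,z+.09],rate=.2)
E
python3 - <<'E'
from h import *
pick([.4890,-.3488],.1055,.0275,.45)
x,y=rackp(0,.095); r.reach([x,y,.20],quat(TH)); st("over")
look("carry1"); cv2.imwrite("pics/sc1.png",cams.snapshot("scene"))
a=cv2.imread("pics/carry1.png")[:,60:500]; b=cv2.imread("pics/sc1.png")[110:320,110:370]
cv2.imwrite("pics/c1.png",np.hstack([cv2.resize(a,(400,382)),cv2.resize(b,(400,382))]))
E
```

```text
hit False
down t8.9 gap 0.450 ff 0.0 pos [ 0.4896 -0.3489  0.0282] F [0.2 0.5 0.4]
closed t9.2 gap 0.062 ff 59.4 pos [ 0.4895 -0.349   0.0284] F [-0.8  0.7  4.3]
lifted t10.0 gap 0.060 ff 58.8 pos [ 0.4881 -0.3483  0.1462] F [-0.4 -0.1 -0.4]
over t12.3 gap 0.057 ff 58.8 pos [0.4723 0.2846 0.1999] F [-0.6 -0.6  0.9]
```

View pics/c1.png

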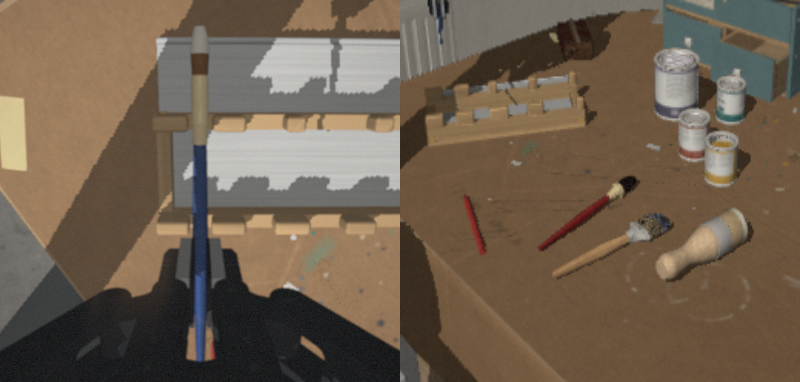

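```bash
python3 - <<'E'
from h import *
place(.095,.0565,.3)
pick([.5005,-.074],.158,.030,.45)
place(.041,.0565,.35)
x,y=rackp(-.03,.03); r.reach([x,y,.25],quat(TH)); look("p2"); st("look")
cv2.imwrite("pics/p2c.png",cv2.imread("pics/p2.png")[:300])
E
```

```text
hit True
placed t13.6 gap 0.061 ff 59.4 pos [0.4716 0.285  0.0564] F [-0.5  0.3  4.6]
open t13.9 gap 0.299 ff 0.0 pos [0.4708 0.2841 0.0551] F [-0.3 -0.3  0.2]
hit False
down t16.9 gap 0.449 ff 0.0 pos [ 0.501  -0.0737  0.0303] F [-0.2  0.  -0.2]
closed t17.3 gap 0.118 ff 60.3 pos [ 0.501  -0.0739  0.0308] F [-0.6 -0.2  4.5]
lifted t18.0 gap 0.120 ff 59.8 pos [ 0.4994 -0.0741  0.1489] F [-0.7 -0.3 -1.3]
hit True
placed t20.0 gap 0.119 ff 60.5 pos [0.5188 0.2586 0.0574] F [-1.8  0.1  4.1]
open t20.3 gap 0.349 ff 0.0 pos [0.5181 0.2581 0.0562] F [ 0.5 -0.4 -0.4]
look t21.5 gap 0.349 ff 0.0 pos [0.514  0.2274 0.2482] F [-0.3  0.5 -0.1]
```

View pics/p2c.png

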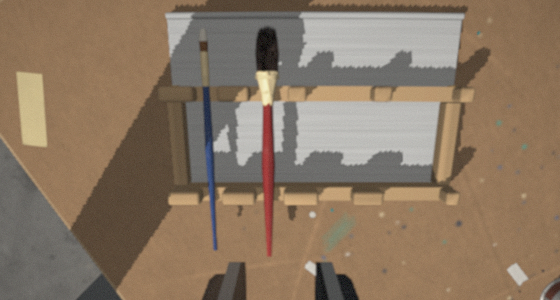

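```bash
python3 - <<'E'
from h import *
pick([.4745,-.1537],-.0568,.030,.5)
place(-.020,.059,.42)
pick([.5525,-.2547],-.0334,.0285,1.0,.003)
x,y=rackp(.003,-.093); r.reach([x,y,.2],quat(TH)); st("over")
look("c4"); cv2.imwrite("pics/c4c.png",cv2.imread("pics/c4.png"))
E
```

```text
hit False
down t24.0 gap 0.500 ff 0.0 pos [ 0.4751 -0.1536  0.0303] F [-0.1 -0.5 -0.6]
closed t24.4 gap 0.186 ff 60.8 pos [ 0.4752 -0.1537  0.031 ] F [-0.8 -0.1  5.5]
lifted t25.1 gap 0.187 ff 60.0 pos [ 0.4735 -0.1536  0.1489] F [-0.1 -0.4 -0.7]
hit True
placed t27.4 gap 0.185 ff 60.7 pos [0.5722 0.2298 0.0584] F [-0.9  0.4  3.5]
open t27.7 gap 0.421 ff 0.0 pos [0.5714 0.2292 0.0571] F [ 0.8 -0.7  0.3]
hit False
down t31.4 gap 0.996 ff 0.0 pos [ 0.556  -0.2548  0.0289] F [-0.4  0.2  0.2]
closed t31.8 gap 0.505 ff 60.6 pos [ 0.556  -0.2549  0.0293] F [0.1 0.5 3.4]
lifted t32.6 gap 0.506 ff 60.8 pos [ 0.5544 -0.2544  0.1471] F [-0.3 -1.1 -1.6]
over t34.3 gap 0.503 ff 60.8 pos [0.6387 0.197  0.1997] F [-0.4 -0.4 -0.6]
```

View pics/c4c.png

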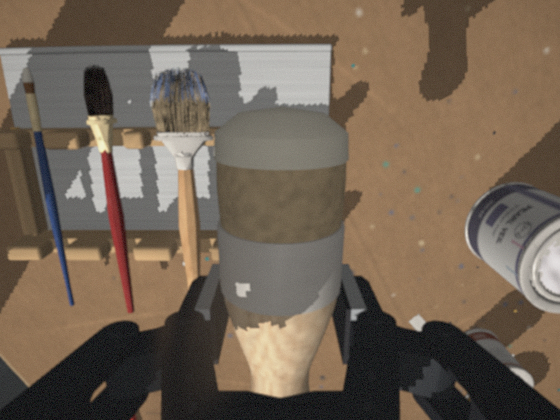

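```bash
python3 - <<'E'
from h import *
place(-.093,.0575,.68,.003)
x,y=rackp(-.03,0); r.reach([x,y,.27],quat(TH)); im,T=look("f"); st("look")
for n,ry in (("detail_brush",.095),("round_brush",.041),("flat_brush",-.02),("wax_brush",-.093)):
    b=cams.pinpoint("wrist",n); e=w2px("wrist",[*rackp(0,ry),.028],T)[0]; print(n,[np.round(k["uv"],1) for k in b[:1]],"expected",e)
cv2.imwrite("pics/f1.png",cv2.resize(im[:310],(784,434),interpolation=cv2.INTER_CUBIC))
s=cams.snapshot("scene")[125:215,110:350]; cv2.imwrite("pics/f2.png",cv2.resize(s,None,fx=3.3,fy=3.3,interpolation=cv2.INTER_CUBIC))
E
```

```text
hit True
placed t35.5 gap 0.502 ff 61.5 pos [0.6377 0.1978 0.0573] F [ 0.  -0.6  4. ]
open t35.8 gap 0.678 ff 0.0 pos [0.6365 0.1973 0.0558] F [0.3 0.1 0. ]
look t37.1 gap 0.684 ff 0.0 pos [0.541  0.2133 0.2672] F [-0.3  0.1 -0.5]
detail_brush [array([182.4, 146.8])] expected [183.92282907 142.40795358]
round_brush [array([236.3, 143.9])] expected [239.37799379 142.26327096]
flat_brush [array([301.7, 142.7])] expected [302.2462792  142.22185211]
wax_brush [array([378.1, 140.6])] expected [377.30340386 142.3427483 ]
```

View pics/f1.png

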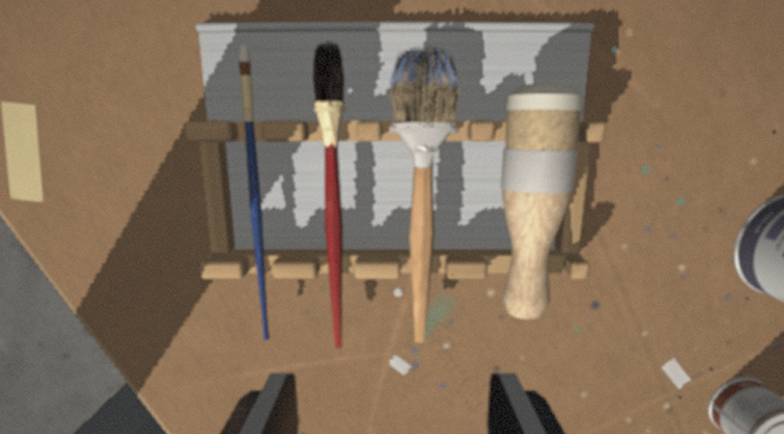

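View pics/f2.png

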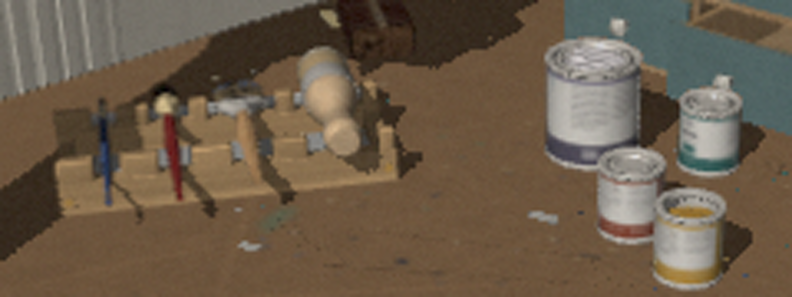

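The wrist picture shows all four brushes lying in their own notches with the bristles over the tray. Their middles project to columns 182, 236, 302 and 378 at rows 141–147, within about 5 px of the expected points. The scene picture shows the pots and tin where they were.

```bash
python3 -c "
from h import *
print(job_done())"
```

```text
the job is handed in; nothing more can be done
None
```

I put all four brushes in their own rack notches in order of size, bristles over the drip tray and middles within a few millimetres of midway, left the pots and tin unmoved, and handed the job in at about 37 s; no verdict came back.

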